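Take the mis-sorted cover off the free turntable and lay it on its pile

TASK

One plain flat cover has got in among the covers with a boss on the free-running turntable: lift it straight off without swinging the table round, and lay it flat and squarely on top of the pile of flat covers in the tray. The pile's height is not known, so lower the cover gently until it rests on the pile before you let go. Leave the two bossed covers lying on the turntable and the loose collars where they are.

Things in the scene. Friction and masses are not known exactly. Their poses are not given: they have to be found in the camera images.
- flat_cover_mid (a point): Centre (half-way up) of the plain flat cover, the part to move: a bare aluminium slab 110 mm long (x), 50 mm wide (y), 22 mm thick (z, up) with a flat top and four small dark screw spots at its corners; about 0.3 kg. It lies loose on the turntable, off to one side of its middle, with its long side roughly tangential. Grasp it across the 50 mm width.
- boss_cover_a_mid (a point): Centre of the 22 mm thick slab (11 mm above the turntable's top) of the first bossed cover: the same 110 x 50 x 22 mm slab (x long, z up) with a round boss 34 mm across and two short ribs on top, 38 mm high in all. Lies loose on the turntable; stays there.
- boss_cover_b_mid (a point): The same point of the second bossed cover, which is alike; stays on the turntable.
- platter_mid (a point): Middle of the top face of the turntable's round dark steel platter, 290 mm across, its top 45 mm above the bench. It runs very freely on its upright axis through this point (no motor, no brake, no detent): any sideways push on it or on what lies on it turns it.
- platter_rim (a point): A point on the platter's top face marked by a small bright spot, 139 mm from its middle; shows how far the platter has turned.
- tray_mid (a point): Centre of the inner floor (5 mm above the bench) of the low grey tray, 180 mm (x) by 130 mm (y), walls 4 mm thick and 18 mm high, fixed. The pile of flat covers, all 110 x 50 mm like the loose one, stands exactly on this centre, upright, long sides along the tray's x axis. It is fixed in place; only its top cover, on a 4 mm black rubber interleaf, gives springily, about 1 mm for 5 N and 4 mm at most. The pile's top lies somewhere between 22 and 88 mm above the tray floor.
- tray: The tray together with the pile that stands in it; origin at the centre of the tray's underside, axes as for the tray floor.
- flat_cover: The plain flat cover as a solid; origin at the centre of its underside, axes as above.
- turntable: The turntable: its fixed grey foot, 170 mm across, and the platter; origin on the bench under the platter's middle.
- collar_back: A loose flanged steel collar, 50 mm across and 22 mm high, standing on the bench behind the gap between turntable and tray; origin at the centre of its underside. Not to be disturbed.
- collar_front: A loose flanged steel collar, 60 mm across and 22 mm high, standing on the bench in front of that gap; origin at the centre of its underside. Not to be disturbed.

How it is judged:
On the way, in this order (a step that is already met when the one before it is completed fails the run):
1. the flat cover is lifted clear of the turntable, which keeps both bossed covers (z of flat_cover_mid in the frame of platter_mid above 0.04 m and contact force between flat_cover and turntable below 0.1 N and contact force between the fingers and flat_cover above 0.5 N and horizontal distance between each of boss_cover_a_mid, boss_cover_b_mid and platter_mid below 0.125 m and z of boss_cover_a_mid in the frame of platter_mid between 0.006 and 0.016 m and angle between each of boss_cover_a_mid, boss_cover_b_mid's own z axis and vertical below 0.08 rad and z of boss_cover_b_mid in the frame of platter_mid between 0.006 and 0.016 m), for 0.1 s.
2. the flat cover touches down over the middle of the pile while the gripper still holds it (contact force between flat_cover and tray above 0.5 N and contact force between the fingers and flat_cover above 0.5 N and horizontal distance between flat_cover_mid and tray_mid below 0.02 m), for 0.04 s.
At the end, for the whole second after the job is handed in: The flat cover lies at rest on the pile in the tray: level within 4.5 degrees, centred over the tray's middle within 15 mm and its long side along the tray's within 10 degrees (either way round); both bossed covers lie flat on the platter, their centres within 125 mm of its middle (horizontal distance between flat_cover_mid and tray_mid below 0.015 m and angle between the x axis of flat_cover_mid and the x axis of tray_mid, either way round below 0.18 rad and angle between each of flat_cover_mid, boss_cover_a_mid, boss_cover_b_mid's own z axis and vertical below 0.08 rad and contact force between flat_cover and tray above 0.5 N and linear speed of flat_cover below 0.02 m/s and horizontal distance between each of boss_cover_a_mid, boss_cover_b_mid and platter_mid below 0.125 m and z of boss_cover_a_mid in the frame of platter_mid between 0.006 and 0.016 m and z of boss_cover_b_mid in the frame of platter_mid between 0.006 and 0.016 m); the robot touches nothing.
It fails at once if the platter is swung round: its rim spot moves more than 80 mm from where it was (about 33 degrees) (distance of platter_rim from where it was at the start of the episode above 0.08 m).
It fails at once if the cover is slammed or pressed onto the pile with more than 60 N (contact force between flat_cover and tray above 60 N).
It fails at once if a loose collar is shifted more than 20 mm (distance of any of collar_back, collar_front from where it was at the start of the episode above 0.02 m).
It also fails if it takes over 45 s, if anything falls off the work surface, if the arm or the gripper's body presses on something with over 40 N, if the wrist force passes 120 N, or if a joint passes its speed limit or range.

ROBOT

A 7-joint arm with a two-finger parallel gripper is mounted at the origin on a cart in front of the work surface, level with it; the furniture and walls round the work are solid. World frame = base frame: x ahead of the robot, y to its left, z up, the work surface at z = 0. Lengths are in m, angles in rad, forces in N, time in s.
With the tool pointing down it reaches from about 0.425 to 0.925 m from the base axis. Payload 6.8 kg.
Tool frame: the origin (TCP) lies at the very end of the fingers, on their centre line; the grasp point (between the pads) lies 19 mm behind it; z points along the fingers, y is the line along which they close (so a half turn about z gives the same grasp; the last joint's range is limited). The gripper opens to 85 mm and grips with 20 to 120 N. Pads are 22 mm wide; open, the fingers measure 114 mm over their backs; the gripper's body (76 mm by 85 mm) begins 54 mm behind the grasp point. The pads swing forward as they close: fully open they stand 13 mm farther back than shut.
Start: joints at [-0.108, 0.477, 0.022, 1.555, -0.011, 1.109, -0.083], TCP at [0.675, 0, 0.231] pointing down, gripper open.
Joint ranges: [-2.96, 2.96], [-0.34, 2.1], [-1.41, 1.46], [0.24, 2.44], [-1.37, 4.51], [0.17, 1.92], [-2.96, 2.96]. Speed limits (rad/s): [2.39, 2.39, 3.14, 3.14, 3.14, 3.14, 3.14].

INTERFACE

Orientations are given as a unit quaternion [w, x, y, z].
In Python, from station import bot gives the robot as it stands.
- The arm moves only by the tool apply_moves, never from a script. Its argument "deltas" is a list of rows, each a list of 3 entries, a list of its own where there are three numbers: the closure, from 0 (fully open) to 1 (shut), then the shift along the tool's x, y, z in units of 0.2 m (1.0 is 0.2 m), then the turn about the tool's z in units of 2 pi rad (1.0 is 2 pi rad). A call has 1 to 12 rows; each row is the pose to reach, as a shift and turn from the pose commanded when the call began, along the tool's axes at that moment, turning the shorter way round; what a row does not reach only later rows make up. A row lasts 1/10 s, in which the tool goes at most 50 mm and 8.59 degrees, less where a joint would pass 70% of its speed; a pose out of reach is approached as far as the arm can. A call with a number of a shift or a turn outside -1 to 1 is refused whole. A call with a gripper value outside its range is refused whole. The fingers move at their own pace and stop on an object; "squeeze" is the grip in N (left out, the last holds). Time passes only in rows, so rows that repeat a pose let the fingers close. It gives the time, the measured TCP pose, the force, the opening and the grip force at its end, in the units of the state.
- bot.get_obs(): the state, without advancing time (a new reading comes with each control period).
- bot.read_camera(name): name is "scene" or "side" or "wrist"; returns a dict with "color" (420x560x3 uint8, red, green, blue), "intrinsics" (3x3 intrinsics, pixels), "pose" (4x4, takes a point from camera to world coordinates); the wrist camera has in their place "hand_eye" (4x4, takes a point from camera to tool coordinates, whose origin is the TCP and whose axes are the flange's). Camera axes: x right, y down, z forward; pixel columns grow to the right and rows downward; lengths in m; the calibration is good to about 2 mm. The wrist camera is an equidistant fisheye: a pixel r from the principal point sees the ray r / f radians off the axis. A picture is of the moment at which its call begins: read the wrist's pose just before it. There is no depth.
- bot.hand_in(): hands the job in; it is judged then, once.
Trained networks look in a picture, given as the dict that the camera call returned (one of the last four; its "shot" number tells which), for a name from the list of things; names that differ only in an ending like _2 or _b are one class to them, and where a whole thing is asked for, a point or a joint stands for the part that bears it (a point fixed in the world has none). Each returns a list of dicts, best first, with "confidence" (0 to 1); they miss things now and then, are a little off and sometimes report something else, mostly with a low value. They report only what shows in the picture. A call takes as long as a camera call.
- bot.look_for(picture, target): "point" ([x, y, z] in m, in world coordinates, good to about 4 mm: the middle of the surface that is visible of it).
The state is a dict: "t": time; "q": joint angles; "joint_vel": joint speeds; "joint_torque": joint torques, N m; "eef_pos": TCP position; "tool_rot": TCP orientation; "contact_force": force on the tool from outside, world axes, zero at the start; "torque": the same for the moment, N m; "gripper_width": opening from 0.0 (shut) to 1.0 (fully open); "grasp_force": force on a finger pad.
Only numpy, scipy, OpenCV 4.12 (cv2) and the standard library are available. Lean on these libraries where they do the work, as an engineer would, in place of code of your own. Each camera call takes 0.05 s, during which the arm holds its last target. There are 200 camera calls.

## Working session

There is one attempt and no reset: what is moved stays moved. The work goes in short steps, Python scripts to look and compute and a tool call to move; the robot and the scene stay as the last step left them, time stands still between calls to the robot, and variables do not carry over. Pictures are saved under pics/ and viewed, at most 10 in all, crops included, and the job is handed in when it is done.

Besides the shell and the picture viewer there is one more tool, called after "Request:" as name(argument=value, ...) on one line, values as JSON. apply_moves: Moves the arm, as the interface text tells. Its arguments: {"type":"object","properties":{"deltas":{"type":"array","items":{"type":"array"}},"squeeze":{"type":"number"}},"required":["deltas"]}

```bash
mkdir -p pics
python3 - <<'E'
from station import bot
import cv2,numpy as np
np.set_printoptions(precision=4,suppress=True)
o=bot.get_obs();print(o['t'],o['eef_pos'],o['tool_rot'],o['gripper_width'])
for n in ['scene','side','wrist']:
    p=bot.read_camera(n);cv2.imwrite(f'pics/{n}0.png',p['color'][:,:,::-1])
    np.savez(f'{n}0.npz',**{k:v for k,v in p.items() if k!='shot'})
    print(n,p['intrinsics'].tolist(),p.get('pose',p.get('hand_eye')))
    for t in ['flat_cover_mid','boss_cover_a_mid','platter_mid','platter_rim','tray_mid','tray','flat_cover','turntable','collar_back','collar_front']:
        print(t,[(np.round(d['point'],3).tolist(),round(d['confidence'],2)) for d in bot.look_for(p,t)][:4])
s=[cv2.imread(f'pics/{n}0.png') for n in ['scene','side']]
print(bot.get_obs()['t'])
E
```

```text
0.0 [ 0.6744 -0.      0.2303] [-0.0006  0.7071  0.7071 -0.0007] 0.9973662403554561
scene [[538.6710125603697, 0.0, 276.25061334735], [0.0, 538.6710125603697, 199.19243130698132], [0.0, 0.0, 1.0]] [[-0.8953 -0.3156  0.3145  0.171 ]
 [-0.4456  0.6368 -0.6293  0.6176]
 [-0.0017 -0.7035 -0.7107  0.8673]
 [ 0.      0.      0.      1.    ]]
flat_cover_mid [([0.442, 0.13, 0.066], 0.6)]
boss_cover_a_mid [([0.462, -0.021, 0.067], 0.62)]
platter_mid [([0.496, 0.085, 0.041], 0.58), ([0.636, -0.153, 0.009], 0.44), ([0.496, 0.077, 0.047], 0.35)]
platter_rim [([0.494, 0.077, 0.044], 0.74)]
tray_mid [([0.457, -0.356, 0.014], 0.6), ([0.36, -0.156, 0.009], 0.35)]
tray [([0.456, -0.357, 0.016], 0.6)]
flat_cover [([0.447, 0.128, 0.068], 0.74), ([0.454, -0.358, 0.016], 0.54)]
turntable [([0.499, 0.078, 0.048], 0.96)]
collar_back [([0.639, -0.156, 0.009], 0.53)]
collar_front [([0.359, -0.152, 0.01], 0.72)]
side [[468.47429643129834, 0.0, 283.73123185863955], [0.0, 468.47429643129834, 206.31732095087852], [0.0, 0.0, 1.0]] [[-0.8289 -0.288   0.4795  0.0358]
 [-0.5591  0.4521 -0.695   0.6321]
 [-0.0166 -0.8
[... 713 characters left out ...]
 -0.9515 -0.3076  0.08  ]
 [ 1.      0.0001 -0.0003 -0.0008]
 [ 0.0003 -0.3076  0.9515 -0.1437]
 [ 0.      0.      0.      1.    ]]
flat_cover_mid [([0.458, 0.117, 0.069], 0.85), ([0.526, 0.06, 0.043], 0.47)]
boss_cover_a_mid [([0.485, -0.022, 0.072], 0.75), ([0.528, 0.059, 0.046], 0.52)]
platter_mid [([0.524, 0.064, 0.047], 0.6)]
platter_rim [([0.528, 0.062, 0.044], 0.59), ([0.648, -0.153, 0.006], 0.56)]
tray_mid [([0.423, -0.362, 0.034], 0.87)]
tray [([0.419, -0.359, 0.026], 0.57)]
flat_cover [([0.459, 0.123, 0.066], 0.56), ([0.528, 0.062, 0.044], 0.18)]
turntable [([0.527, 0.062, 0.046], 0.74)]
collar_back [([0.647, -0.152, 0.009], 0.91)]
collar_front [([0.373, -0.156, 0.012], 0.93)]
1.65
```

View pics/scene0.png

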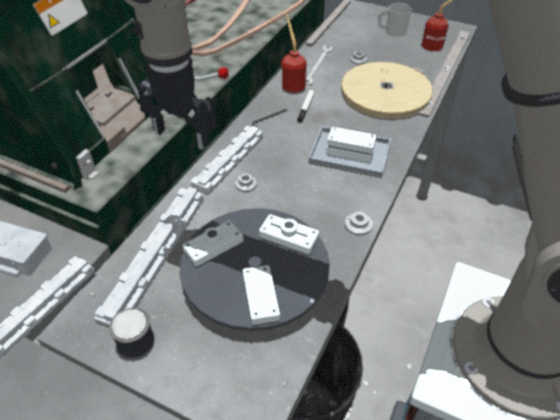

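View pics/side0.png

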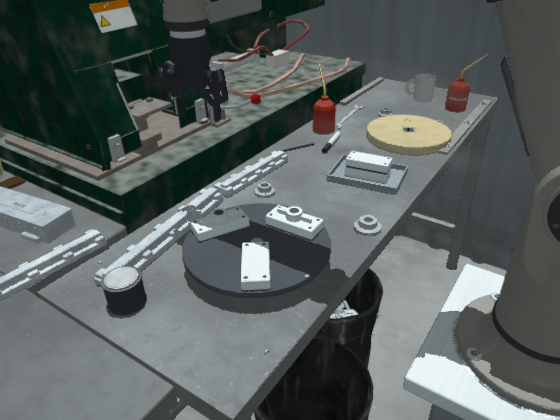

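View pics/wrist0.png

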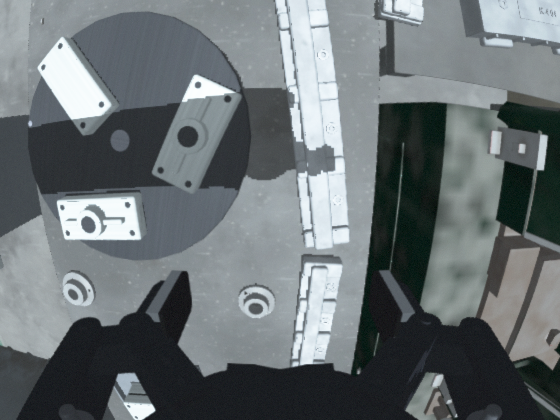

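Scene: flat cover at about (261,294), boss covers at (289,232) and (212,242), rim spot (311,300), tray pile (352,140). Wrist shows the flat cover at upper left with corners near (68,38),(117,105),(93,134),(38,70). I'll zoom for corners.

Run:
```python
import cv2,numpy as np
def crop(n,x,y,w,h):
    im=cv2.imread(f'pics/{n}0.png')[y:y+h,x:x+w]; im=cv2.resize(im,(400,300),interpolation=cv2.INTER_CUBIC)
    for i in range(0,w,10):
        X=i*400//w; cv2.line(im,(X,0),(X,5 if i%50 else 12),(0,0,255),1)
    for i in range(0,h,10):
        Y=i*300//h; cv2.line(im,(0,Y),(5 if i%50 else 12,Y),(0,0,255),1)
    return im
a=np.vstack([np.hstack([crop('scene',220,250,100,75),crop('side',210,225,100,75)]),np.hstack([crop('scene',300,115,100,75),crop('side',320,140,100,75)])])
cv2.imwrite('pics/z0.png',a)
```

```text
(no output)
```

View pics/z0.png

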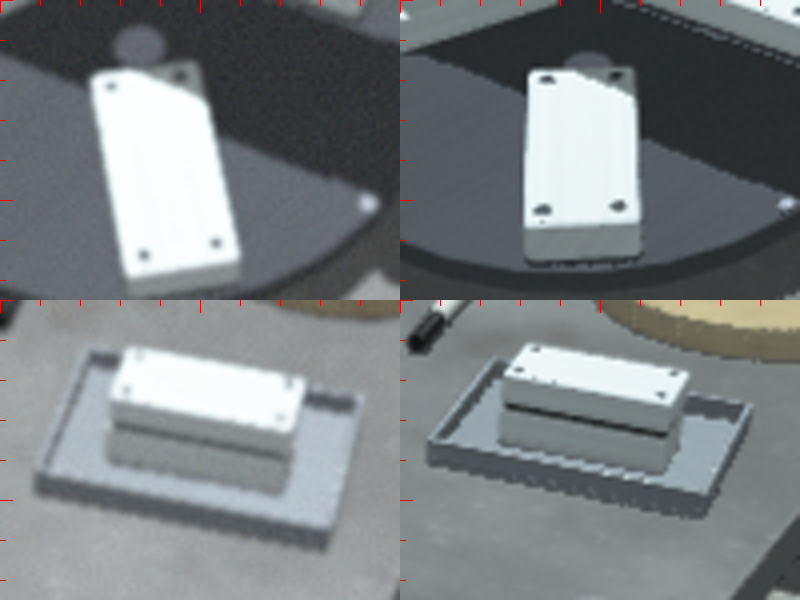

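Cover and pile corners can be read from this (crop scale 4). The pile is a slab, then the rubber, then a slab: about two covers high.

```bash
cat > h.py <<'E'
import numpy as np, cv2
from scipy.optimize import least_squares
np.set_printoptions(precision=4,suppress=True)
def toplane(n,uv,z,T=None):
    d=np.load(f'{n}0.npz');K=d['intrinsics'];uv=np.atleast_2d(uv).astype(float)
    r=np.c_[(uv[:,0]-K[0,2])/K[0,0],(uv[:,1]-K[1,2])/K[1,1],np.ones(len(uv))]
    if n=='wrist':
        a=np.hypot(r[:,0],r[:,1]);r=np.c_[r[:,0]/a*np.sin(a),r[:,1]/a*np.sin(a),np.cos(a)];P=T@d['hand_eye']
    else:P=d['pose']
    w=r@P[:3,:3].T;return P[:3,3]+w*((z-P[2,3])/w[:,2])[:,None]
def rep(l,p):
    p=p[:,:2];e=[np.linalg.norm(p[i]-p[(i+1)%4])*1e3 for i in range(4)]
    L=(p[3]+p[2]-p[0]-p[1]) if e[1]>e[0] else (p[1]+p[2]-p[0]-p[3])
    print(l,'c',p.mean(0),'edges',np.round(e,1),'long ang deg',round(np.degrees(np.arctan2(L[1],L[0]))%180,2))
E
python3 - <<'E'
from h import *
from scipy.spatial.transform import Rotation as R
T=np.eye(4);T[:3,:3]=R.from_quat([-0.0006,.7071,.7071,-.0007],scalar_first=True).as_matrix();T[:3,3]=[.6744,0,.2303]
s=lambda L,o:np.array(L)/4+np.array(o)-.375
rep('flat scene',toplane('scene',s([(92,75),(198,63),(240,262),(125,278)],(220,250)),.067))
rep('flat side',toplane('side',s([(126,70),(236,68),(240,222),(124,228)],(210,225)),.067))
rep('flat wrist',toplane('wrist',[(68,38),(117,105),(93,134),(38,70)],.067,T))
print('rim',toplane('scene',s([(369,204)],(220,250)),.045),toplane('side',s([(388,204)],(210,225)),.045))
print('hub',toplane('scene',[(255,261.5)],.045),toplane('wrist',[(120,140)],.045,T))
rep('tray scene',toplane('scene',s([(85,52),(365,98),(328,228),(35,172)],(300,115)),.023))
rep('tray side',toplane('side',s([(92,58),(352,105),(305,195),(28,140)],(320,140)),.023))
for z in (.045,.049,.053,.057,.061,.065):
    rep(f'{z} scene',toplane('scene',s([(122,47),(305,77),(298,132),(110,100)],(300,115)),z))
    rep(f'{z} side',toplane('side',s([(123,45),(290,72),(280,104),(103,75)],(320,140)),z))
E
```

```text
flat scene c [0.4476 0.1285] edges [ 49.6 109.3  49.9 110.2] long ang deg 126.43
flat side c [0.4485 0.1269] edges [ 51.5 107.8  48.5 110.4] long ang deg 127.22
flat wrist c [0.4577 0.1225] edges [104.6  42.1 112.6  53.3] long ang deg 130.27
rim [[0.362  0.0922 0.045 ]] [[0.3634 0.0904 0.045 ]]
hub [[0.4963 0.059  0.045 ]] [[0.4983 0.057  0.045 ]]
tray scene c [ 0.461  -0.3652] edges [176.9 125.6 175.2 121.6] long ang deg 10.57
tray side c [ 0.4602 -0.3645] edges [177.2 126.5 176.  126.9] long ang deg 9.2
0.045 scene c [ 0.466  -0.3824] edges [113.5  53.3 113.5  53. ] long ang deg 11.09
0.045 side c [ 0.4693 -0.3886] edges [111.3  46.6 114.5  47.4] long ang deg 11.23
0.049 scene c [ 0.4646 -0.3776] edges [113.   53.  113.   52.7] long ang deg 11.09
0.049 side c [ 0.4661 -0.3811] edges [110.5  46.3 113.7  47.1] long ang deg 11.23
0.053 scene c [ 0.4631 -0.3727] edges [112.4  52.7 112.4  52.5] long ang deg 11.09
0.053 side c [ 0.4629 -0.3736] edges [109.7  45.9 112.8  46.7] long ang deg 11.23
0.057 scene c [ 0.4617 -0.3678] edges [111.9  52.5 111.9  52.2] long ang deg 11.09
0.057 side c [ 0.4598 -0.3662] edges [108.9  45.6 112.   46.4] long ang deg 11.23
0.061 scene c [ 0.4603 -0.363 ] edges [111.3  52.2 111.3  52. ] long ang deg 11.09
0.061 side c [ 0.4566 -0.3587] edges [108.1  45.3 111.2  46.1] long ang deg 11.23
0.065 scene c [ 0.4588 -0.3581] edges [110.8  52.  110.8  51.7] long ang deg 11.09
0.065 side c [ 0.4534 -0.3512] edges [107.3  44.9 110.3  45.7] long ang deg 11.23
```

Request:
apply_moves(deltas=[[0,[0.2,-0.2,0],-0.02],[0,[0.4,-0.4,0],-0.04],[0,[0.5,-0.6,0],-0.06],[0,[0.6,-0.8,0],-0.08],[0,[0.64,-0.9,0],-0.1022],[0,[0.64,-1.0,0],-0.1022],[0,[0.64,-1.0,0],-0.1022],[0,[0.64,-1.0,0],-0.1022]])

```text
t: 2.45
eef_pos: [0.4756, 0.1279, 0.2317]
tool_rot: [0.001, 0.448, 0.894, 0.0]
contact_force: [0.5, -0.3, -0.5]
gripper_width: 1.001
grasp_force: 0.0
```

```bash
cat >> h.py <<'E'
from scipy.spatial.transform import Rotation as R
def snap(tag):
    from station import bot
    o=bot.get_obs();T=np.eye(4);T[:3,:3]=R.from_quat(o['tool_rot'],scalar_first=True).as_matrix();T[:3,3]=o['eef_pos']
    p=bot.read_camera('wrist');np.savez('wrist0.npz',color=p['color'],intrinsics=p['intrinsics'],hand_eye=p['hand_eye'],T=T)
    cv2.imwrite(f'pics/{tag}.png',p['color'][:,:,::-1]);print(o['t'],T[:3,3]);return p
E
python3 -c "
from h import *
snap('w1')"
```

```text
2.45 [0.4756 0.1279 0.2317]
```

View pics/w1.png

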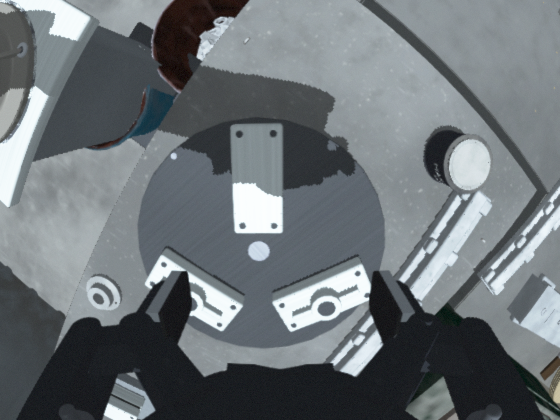

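Wrist: flat cover top has corners (231,124),(282,124),(284,233),(233,234), upright in the image. The hub is at (259,251), the rim spot at (173,156), and the boss covers lie below.

```bash
python3 -c "
from h import *
T=np.load('wrist0.npz')['T']
p=toplane('wrist',[(231,124),(282,124),(284,233),(233,234)],.067,T);rep('flat',p)
print('hub',toplane('wrist',[(259,251),(173,156)],.045,T))
d=np.array([.448,.128,.2])-T[:3,3];print(T[:3,:3].T@d/.2)
c=np.r_[p[:,:2].mean(0),.2];print(T[:3,:3].T@(c-T[:3,3])/.2)
"
```

```text
flat c [0.4503 0.1253] edges [ 48.1 109.1  52.4 111. ] long ang deg 126.82
hub [[0.5    0.0566 0.045 ]
 [0.3635 0.0895 0.045 ]]
[ 0.0833 -0.1104  0.1585]
[ 0.0656 -0.1094  0.1585]
```

Request:
apply_moves(deltas=[[0,[0.075,-0.11,0.1],0],[0,[0.075,-0.11,0.3],0],[0,[0.075,-0.11,0.5],0],[0,[0.075,-0.11,0.7],0],[0,[0.075,-0.11,0.7],0],[0,[0.075,-0.11,0.7],0]])

```text
t: 3.1
eef_pos: [0.4491, 0.1267, 0.0914]
tool_rot: [-0.0, 0.448, 0.894, -0.0]
contact_force: [0.4, 0.0, 1.3]
gripper_width: 1.0
grasp_force: 0.0
```

```bash
python3 -c "
from h import *
snap('w2')"
```

```text
3.1 [0.4491 0.1267 0.0914]
```

View pics/w2.png

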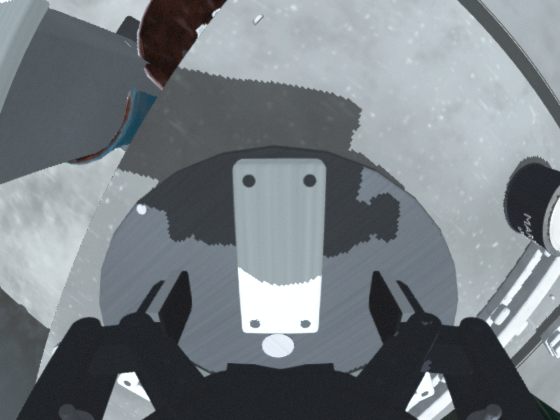

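The cover (x 237–322) is centred between the fingers. Descending and closing.

Request:
apply_moves(deltas=[[0,[0,0,0.12],0],[0,[0,0,0.2],0],[0,[0,0,0.225],0],[0,[0,0,0.225],0],[0.2,[0,0,0.225],0],[0.3,[0,0,0.225],0],[0.35,[0,0,0.225],0],[0.4,[0,0,0.225],0],[0.45,[0,0,0.225],0],[0.5,[0,0,0.225],0],[0.6,[0,0,0.225],0],[0.6,[0,0,0.225],0]], squeeze=40)

```text
t: 4.35
eef_pos: [0.4489, 0.1271, 0.0469]
tool_rot: [0.0, 0.448, 0.894, 0.0]
contact_force: [0.5, 0.2, 6.3]
gripper_width: 0.577
grasp_force: 41.6
```

Request:
apply_moves(deltas=[[0.8,[0,0,0],0],[0.8,[0,0,-0.03],0],[0.8,[0,0,-0.08],0],[0.8,[0,0,-0.16],0],[0.8,[0,0,-0.3],0],[0.8,[0,0,-0.4],0],[0.8,[0,0,-0.4],0],[0.8,[0,0,-0.4],0]], squeeze=60)

```text
t: 5.15
eef_pos: [0.4482, 0.1267, 0.1263]
tool_rot: [0.0, 0.448, 0.894, 0.0]
contact_force: [-0.7, -0.3, -3.7]
gripper_width: 0.567
grasp_force: 63.8
```

Run:
```python
from h import *
p=snap('w3')
from station import bot
s=bot.read_camera('side');cv2.imwrite('pics/s3.png',s['color'][:,:,::-1])
T=np.load('wrist0.npz')['T']
t=np.array([.461,-.366,.12]);print(T[:3,:3].T@(t-T[:3,3])/.2)
a=cv2.imread('pics/w3.png');b=cv2.imread('pics/s3.png');cv2.imwrite('pics/c3.png',cv2.resize(np.hstack([a,b]),(800,300)))
```

```text
5.15 [0.4482 0.1267 0.1263]
[-2.0112 -1.4239  0.0313]
```

View pics/c3.png

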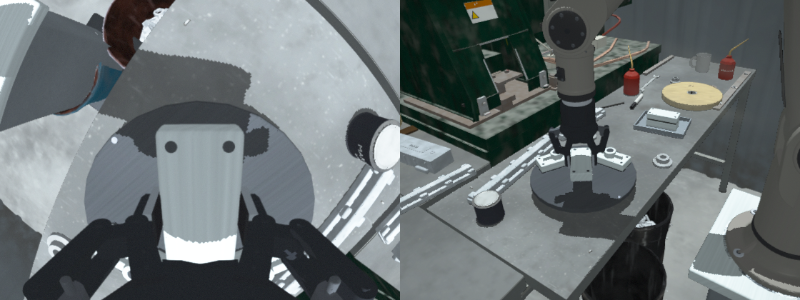

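Request:
apply_moves(deltas=[[0.8,[0,0,-0.1],0],[0.8,[-0.03,-0.021,-0.16],0],[0.8,[-0.1,-0.071,-0.2],0],[0.8,[-0.2,-0.142,-0.2],0],[0.8,[-0.32,-0.227,-0.2],0],[0.8,[-0.44,-0.312,-0.2],0],[0.8,[-0.56,-0.398,-0.2],0],[0.8,[-0.68,-0.483,-0.2],0],[0.8,[-0.8,-0.568,-0.2],0],[0.8,[-0.9,-0.64,-0.2],0],[0.8,[-0.97,-0.69,-0.2],0],[0.8,[-1.0,-0.71,-0.2],0]])

```text
t: 6.45
eef_pos: [0.4536, -0.1208, 0.1657]
tool_rot: [-0.0, 0.449, 0.893, -0.001]
contact_force: [-0.2, -0.1, -4.3]
gripper_width: 0.571
grasp_force: 63.8
```

Request:
apply_moves(deltas=[[0.8,[-0.03,-0.021,0],-0.01],[0.8,[-0.1,-0.071,0],-0.03],[0.8,[-0.2,-0.142,0],-0.05],[0.8,[-0.32,-0.227,0],-0.07],[0.8,[-0.44,-0.312,0],-0.09],[0.8,[-0.56,-0.398,0],-0.11],[0.8,[-0.68,-0.483,0],-0.13],[0.8,[-0.8,-0.568,0],-0.15],[0.8,[-0.9,-0.64,0],-0.165],[0.8,[-0.97,-0.69,0],-0.177],[0.8,[-1.0,-0.71,0],-0.177],[0.8,[-1.0,-0.71,0],-0.177]])

```text
t: 7.65
eef_pos: [0.4602, -0.3638, 0.1657]
tool_rot: [-0.0, -0.09, 0.996, 0.0]
contact_force: [-0.8, 0.8, -4.7]
gripper_width: 0.57
grasp_force: 63.8
```

Run:
```python
from h import *
p=snap('w4')
from station import bot
o=bot.get_obs();print(o['q'],o['gripper_width'])
T=np.load('wrist0.npz')['T'];print('tool x ang',np.degrees(np.arctan2(T[1,0],T[0,0])))
t=np.array([.461,-.366,.12]);print(T[:3,:3].T@(t-T[:3,3])/.2)
```

```text
7.65 [ 0.4602 -0.3638  0.1657]
[ 0.6484  0.4063 -0.1117  1.8299  0.055   0.9096  2.2645] 0.5700047862815523
tool x ang -169.66658882603855
[-0.002  -0.0115  0.2286]
```

View pics/w4.png

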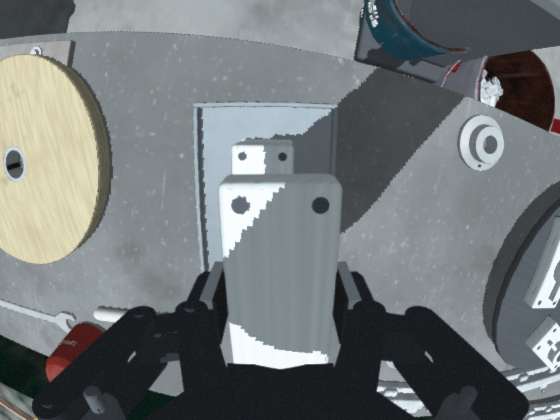

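Wrist: tray end corners at (194,103) and (337,105), pile top end at (233,141)–(294,139), held cover end at (219,178)–(341,178).

Run:
```python
from h import *
T=np.load('wrist0.npz')['T']
f=lambda uv,z:(toplane('wrist',uv,z,T)-T[:3,3])@T[:3,:3]*1e3   # tool frame mm
print('tray end',f([(194,103),(337,105)],.023), 'expect x', 94)
for z in (.053,.058):print('pile end',z,f([(233,141),(294,139)],z),'screws',f([(242,156),(282,156)],z))
print('held end',f([(219,178),(341,178)],.186),'screws',f([(240,205),(321,205)],.186))
```

```text
tray end [[ 88.7408 -74.6528 142.7259]
 [ 85.6917  51.1565 142.8121]] expect x 94
pile end 0.053 [[ 56.1054 -35.8011 112.7348]
 [ 57.3354  12.3491 112.7692]] screws [[ 43.9312 -28.8678 112.7329]
 [ 43.7239   2.9423 112.755 ]]
pile end 0.058 [[ 56.559  -35.0777 107.7356]
 [ 57.765   12.1336 107.7693]] screws [[ 44.6221 -28.2797 107.7337]
 [ 44.4189   2.9102 107.7554]]
held end [[ 53.7712 -22.5453 -20.2572]
 [ 53.7672  25.207  -20.2239]] screws [[ 42.7199 -14.5835 -20.2578]
 [ 42.7156  17.6449 -20.2353]]
```

Three views now agree with the rim at z=18 mm and pile top ≈53 mm, centre ≈(0.463,−0.374). Shift ~−11.5 mm in tool y and lower partway.

Request:
apply_moves(deltas=[[0.8,[0,-0.03,0.05],0],[0.8,[0,-0.058,0.15],0],[0.8,[0,-0.058,0.28],0],[0.8,[0,-0.058,0.36],0],[0.8,[0,-0.058,0.4],0],[0.8,[0,-0.058,0.4],0],[0.8,[0,-0.058,0.4],0],[0.8,[0,-0.058,0.4],0]])

```text
t: 8.5
eef_pos: [0.4635, -0.3753, 0.0874]
tool_rot: [0.001, -0.092, 0.996, -0.001]
contact_force: [-0.3, -0.0, -3.4]
gripper_width: 0.574
grasp_force: 63.7
```

Run:
```python
from h import *
p=snap('w5')
from station import bot
def crop(im,x,y,w,h):
    im=cv2.resize(im[y:y+h,x:x+w],(400,300),interpolation=cv2.INTER_CUBIC)
    for i in range(0,w,10): cv2.line(im,(i*400//w,0),(i*400//w,5 if i%50 else 12),(0,0,255),1)
    return im
out=[crop(cv2.imread('pics/w5.png'),160,90,240,180)]
for n,c in (('scene',(300,105,100,75)),('side',(320,130,100,75))):
    s=bot.read_camera(n);cv2.imwrite(f'pics/{n}5.png',s['color'][:,:,::-1]);out.append(crop(cv2.imread(f'pics/{n}5.png'),*c))
cv2.imwrite('pics/c5.png',np.vstack([np.hstack(out[:2]),np.hstack([out[2],out[2]*0])]))
```

```text
8.5 [ 0.4635 -0.3753  0.0874]
```

View pics/c5.png

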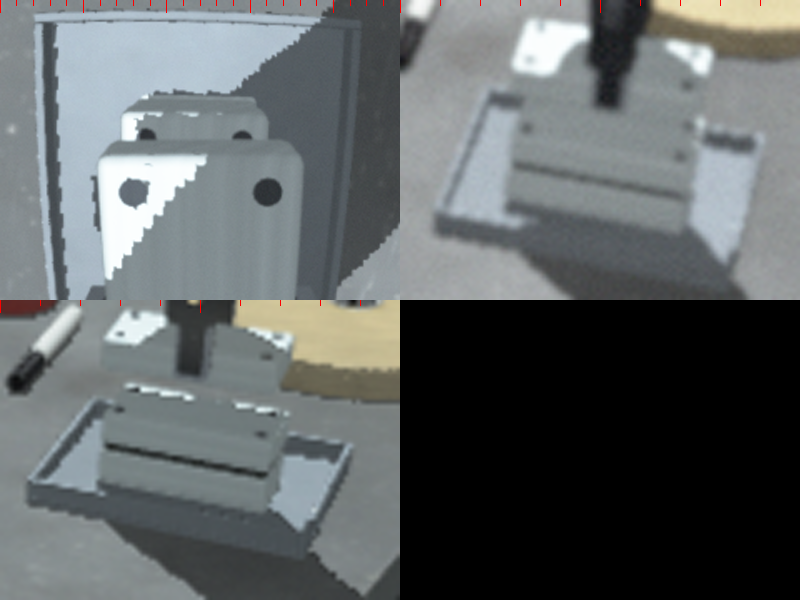

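Run:
```python
from h import *
T=np.load('wrist0.npz')['T'];g=lambda L:np.array(L)*.6+[160,90]-.2
f=lambda uv,z:(toplane('wrist',g(uv),z,T)-T[:3,3])@T[:3,:3]*1e3
print('tray end',f([(36,15),(358,22)],.018),'pile screws',f([(148,135),(241,135)],.053),'pile end',f([(123,111),(266,110)],.053))
print('held screws',f([(134,192),(267,191)],.1074),'end',f([(100,157),(301,155)],.1074))
```

```text
tray end [[ 89.7162 -63.8703  69.3304]
 [ 86.7029  63.789   69.1579]] pile screws [[ 46.376  -16.1438  34.3276]
 [ 46.3568  14.9064  34.2846]] pile end [[ 54.607  -24.3439  34.3269]
 [ 54.896   23.0923  34.2607]]
held screws [[ 42.6564 -14.5281 -20.0693]
 [ 42.9205  17.2497 -20.1138]] end [[ 51.306  -22.372  -20.0711]
 [ 51.8093  25.0721 -20.1376]]
```

Request:
apply_moves(deltas=[[0.8,[0.008,-0.008,0.04],0],[0.8,[0.008,-0.008,0.08],0],[0.8,[0.008,-0.008,0.11],0],[0.8,[0.008,-0.008,0.125],0],[0.8,[0.008,-0.008,0.13],0],[0.8,[0.008,-0.008,0.135],0],[0.8,[0.008,-0.008,0.14],0],[0.8,[0.008,-0.008,0.145],0],[0.8,[0.008,-0.008,0.145],0]])

```text
t: 9.55
eef_pos: [0.4614, -0.3768, 0.0573]
tool_rot: [0.0, -0.092, 0.996, -0.0]
contact_force: [0.5, -0.5, -3.8]
gripper_width: 0.572
grasp_force: 63.9
```

Request:
apply_moves(deltas=[[0.8,[0,0,0.004],0],[0.8,[0,0,0.008],0],[0.8,[0,0,0.012],0],[0.8,[0,0,0.016],0],[0.8,[0,0,0.02],0],[0.8,[0,0,0.02],0],[0.8,[0,0,0.02],0]])

```text
t: 10.25
eef_pos: [0.4614, -0.3769, 0.0537]
tool_rot: [0.0, -0.092, 0.996, -0.0]
contact_force: [-3.1, 0.9, 3.7]
gripper_width: 0.569
grasp_force: 64.6
```

Contact (about 7.5 N) at the expected height. Release and retreat.

Request:
apply_moves(deltas=[[0.8,[0,0,0],0],[0.4,[0,0,0],0],[0.35,[0,0,0],0],[0.3,[0,0,0],0],[0.1,[0,0,0],0],[0,[0,0,0],0],[0,[0,0,0],0],[0,[0,0,0],0],[0,[0,0,-0.04],0],[0,[0,0,-0.12],0],[0,[0,0,-0.3],0],[0,[0,0,-0.5],0]], squeeze=20)

```text
t: 11.45
eef_pos: [0.4606, -0.3763, 0.154]
tool_rot: [-0.001, -0.092, 0.996, 0.001]
contact_force: [1.1, -0.6, 0.8]
gripper_width: 1.001
grasp_force: 0.0
```

Request:
apply_moves(deltas=[[0,[0,0,-0.15],0],[0,[0,0,-0.2],0],[0,[0,0,-0.2],0],[0,[0,0,-0.2],0]])

```text
t: 11.85
eef_pos: [0.4607, -0.3764, 0.1924]
tool_rot: [-0.001, -0.092, 0.996, 0.0]
contact_force: [1.0, 0.1, -0.9]
gripper_width: 1.0
grasp_force: 0.0
```

Run:
```python
from h import *
snap('w6')
```

```text
11.85 [ 0.4607 -0.3764  0.1924]
```

View pics/w6.png

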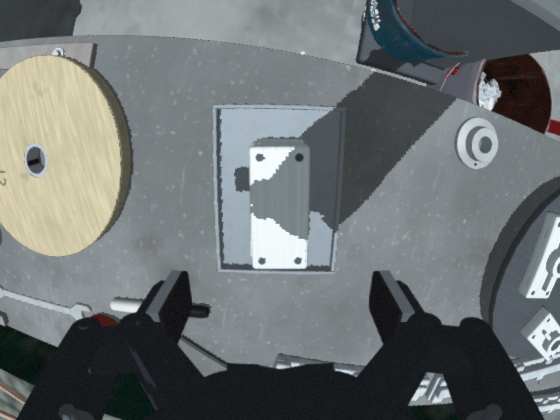

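The cover lies on the pile: top corners (251,147),(307,147),(308,268),(250,268); tray (214,105),(345,108),(334,271),(219,271). Numeric check.

Run:
```python
from h import *
T=np.load('wrist0.npz')['T']
rep('cover',toplane('wrist',[(251,147),(307,147),(308,268),(250,268)],.0755,T))
rep('tray',toplane('wrist',[(214,105),(345,108),(334,271),(219,271)],.018,T))
```

```text
cover c [ 0.4638 -0.3752] edges [ 44.9 107.9  52.3 107.9] long ang deg 10.47
tray c [ 0.4639 -0.3765] edges [127.6 175.4 128.3 178.5] long ang deg 9.38
```

Centred to about 1 mm and 1°. Handing in.

```bash
python3 -c "
from station import bot
print(bot.hand_in())"
```

```text
the job is handed in; nothing more can be done
None
```

The flat cover now rests on the pile in the tray, about 1 mm off centre and 1° off square by the wrist camera; I lowered it until it touched at about 7.5 N before letting go, and I've handed the job in (no verdict was returned).

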